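# Unlock a hang-on parts bin, take it off its studs and stand it on the mat

### The arm

A 7-joint arm with a two-finger parallel gripper is mounted at the origin on a cart in front of the work surface, level with it; the furniture and walls round the work are solid. World frame = base frame: x ahead of the robot, y to its left, z up, the work surface at z = 0. Lengths are in m, angles in degrees, forces in N, time in s.
With the tool pointing down it reaches from about 0.425 to 0.875 m from the base axis. Payload 4.7 kg.
Tool frame: the origin (TCP) lies on the centre line of the jaws, within the pads' length; the fingertips stand 25 mm ahead of it and the grasp point (between the pads) lies 6 mm ahead of it; z points along the fingers, y is the direction in which the jaws open and shut (so a half turn about z gives the same grasp; the last joint's range is limited). The gripper opens to 87 mm and grips with 3 to 60 N. Pads are 19 mm wide; open, the fingers measure 117 mm over their backs; the gripper's body (75 mm by 190 mm) begins 51 mm behind the grasp point.
Start: joints at [67.386, 18.392, -4.016, 83.108, 1.295, 78.541, -3.26], TCP at [0.258, -0.596, 0.248] pointing down, gripper open.
Joint ranges: [-163.93, 163.93], [-17.29, 119.83], [-79.2, 71.16], [3.27, 140.29], [-89.18, 269.18], [5.43, 117.66], [-154.24, 154.24]. Speed limits (degrees/s): [147.25, 147.25, 180, 180, 180, 180, 180].

### API

Orientations are given as [roll, pitch, yaw] about the fixed x, y, z axes, in that order (R = Rz(yaw) Ry(pitch) Rx(roll)).
In Python, from cell import env gives the robot as it stands.
- The arm moves only by the shell command python3 -m creep 'ROWS' [OPENING] [FORCE]. ROWS is JSON, a list of rows, each an object of numbers: "tx", "ty", "tz": the shift along the tool's x, y, z in m; "rx", "ry", "rz": the turn, a rotation vector about the tool's x, y, z in degrees. In form: [{"tx": .., "ty": .., "tz": .., "rx": .., "ry": .., "rz": ..}, ...]. A call has 1 to 20 rows; each row shifts and turns the commanded pose from where the row before left it, along the tool's axes as they then stand; what a row does not reach is not made up. A row lasts 1/8 s, in which the tool goes at most 62.5 mm and 10.7 degrees, less where a joint would pass 70% of its speed; a pose out of reach is approached as far as the arm can. A call is refused whole if a number of a shift passes 0.0625 or a number of a turn 10.7, either way. A call with a gripper value outside its range is refused whole. OPENING is the finger opening in m, from 0 to 0.087, set as the call begins (- or left out, the last holds). The fingers move at their own pace and stop on an object; FORCE is the grip in N (left out, the last holds). Time passes only in rows, so rows that do not move let the fingers close. It gives the time, the measured TCP pose, the force and the opening at its end, in the units of the state.
- env.get_obs(): the state, without advancing time (a new reading comes with each control period).
- env.read_camera(name): name is "scene" or "top" or "wrist"; returns a dict with "pixels" (480x640x3 uint8, red, green, blue), "intrinsics" (3x3 intrinsics, pixels), "R" (3x3) and "t" (3): a world point X has camera coordinates R X + t. Camera axes: x right, y down, z forward; pixel columns grow to the right and rows downward; lengths in m; the calibration is good to about 2 mm. A picture is of the moment at which its call begins. There is no depth.
- env.sign_off(): hands the job in, once; it reports no verdict.
The state is a dict: "time_s": time; "qpos": joint angles; "joint_velocities": joint speeds; "effort": joint torques, N m; "tool_pos": TCP position; "tool_rot": TCP orientation; "force": force on the tool from outside, world axes, zero at the start; "wrist_torque": the same for the moment, N m; "grip_width": finger opening in m.
Only numpy, scipy, OpenCV 4.12 (cv2) and the standard library are available. Lean on these libraries where they do the work, as an engineer would, in place of code of your own. Each camera call takes 0.05 s, during which the arm holds its last target.

### The job

Take the blue bin of dowel pieces down from the rack and stand it upright in the middle of the black rubber mat, with both dowels still in it. Its catch on top of the rack has to be slid fully open, to the left, first; then raise the bin until the stud heads are in the wide ends of its keyholes and draw it off towards you. Carry it level and set it down rather than dropping it, leave the catch open, leave the grey bin hanging with its own catch closed, and do not disturb the things lying about.

Things in the scene. Friction and masses are not known exactly. Their poses are not given: they have to be found in the camera images.
- rack: Bin rack screwed to the bench: upright plywood panel 300 wide, 24 thick, 163 high, foot board and struts behind. Origin: bench level, middle of the panel's front face, which is the plane x = 0. x points into the panel (away from the robot at yaw 0), y along it to the left, z up. Two bin stations, at y = +70 and -70 mm; either bin may hang at either.
- studs_left (a point): Point on the panel's front face midway between the two steel studs of the left station (rack y = +70 mm, height 147 mm). The studs are 16 mm to either side of it and stick out along the rack's -x: shank 7 mm thick, then a round head 17 mm across; 6 mm clear between face and head, ends 10.5 mm from the face.
- studs_right (a point): The same point at the right station (rack y = -70 mm, height 147 mm). A fixed wooden batten, 32 wide and 21 high, lies along the bench just in front of the panel, under the hanging bins.
- bin_blue: Loose blue open-topped bin, 0.15 to 0.28 kg. Origin: centre of its underside; x to its back, z up (axes as the rack's while it hangs). x from -62.5 (front) to +62.5 (back), 64 wide in y, walls 4. Side walls 75 high back to x = -30, then sloping to 45 at the front. A back plate rises to 126. It hangs with its origin 62.5 mm before the rack's face, 35 mm above the bench, in the middle of its station.
- bin_keyholes (a point): Point on the back face of the blue bin's plate, midway between the wide ends of its two keyholes, 92 mm above its underside. Keyholes at y = +16 and -16 of it: wide end 24 across; above it a slot 12 wide closed 23.5 mm higher. The bin hangs from the slots' tops. Raised 20 mm (17 to 23) the heads are in the wide ends: it draws off along the rack's -x, clear after 15 mm. Catch closed: it rises 3 mm.
- bin_grip (a point): Where to grip the blue bin from above, across the outside of its side walls (64 mm wide, closing along its y): centre of its width, x = -15 mm, 50 mm above its underside, so 25 mm below the rim of the side walls. Axes as the bin's. The hollow between the walls is open. The back plate's front is 73 mm behind this point.
- bin_grey: Grey bin of the same make and size, same origin and axes, hanging at the other station with a wood offcut in it. Its rim is 110 mm and its back plate 161 mm above the bench. To be left hanging.
- catch_left (a joint): Sliding catch on the panel's top edge at the left station (rack y = +70 mm): travel in m, 0 = closed (its lip stands over the bin's back plate so that the bin cannot be raised), 0.05 = fully open. It opens by sliding along the rack's +y (left). Stiff by about 1.5 N, stays where it is left. It may start up to 5 mm open.
- catch_right (a joint): The same catch at the right station (rack y = -70 mm); it opens along the rack's +y (left) too.
- catch_left_grip (a point): Point in the black thumb grip of the left catch at which to pinch it from above, moving with the catch: upright block 14 thick (rack x) by 24 (rack y), its top 11.5 mm above this point, the catch's metal 22.5 mm below it. Axes as the rack's.
- catch_right_grip (a point): The same point in the thumb grip of the right catch.
- mat: Black ribbed rubber mat lying fixed on the bench, 180 (x) by 160 (y) by 4 thick. Origin: centre of its underside.
- dowel_long: Wood dowel 12 mm thick, 80 long, lying loose in the blue bin. Origin: on its underside, mid-length.
- dowel_short: Wood dowel 10 mm thick, 55 long, lying loose in the blue bin. Origin: on its underside, mid-length.
- screwdriver: Red-handled screwdriver, 195 long, lying on the bench in front of the rack; bystander. Origin: on the bench under its middle.
- try_square: Try square with dark wooden stock, 110 x 162, lying at the left; bystander.
- pencil: Green pencil, 121 long, lying in front of the rack; bystander.

How it is judged:
By the outcome, as a careful person would: the job done as asked, in the order asked, and still so for the second after the job is handed in, with the robot touching nothing.
It also fails if it takes over 53 s, if anything falls off the work surface, if the arm or the gripper's body presses on something with over 40 N, if the wrist force passes 120 N, or if a joint passes its speed limit or range.

## Working session

There is one attempt and no reset: what is moved stays moved. The work goes in short steps, Python scripts to look and compute and a shell command to move; the robot and the scene stay as the last step left them, time stands still between calls to the robot, and variables do not carry over. Pictures are saved under pics/ and viewed, and the job is handed in when it is done.

```bash
mkdir -p pics; ls; cat > h.py <<'E'
from cell import env
import cv2, numpy as np
def snap(cam,name,crop=None,scale=1):
    c=env.read_camera(cam); np.savez('pics/'+name+'.npz',K=c['intrinsics'],R=c['R'],t=c['t'])
    im=np.array(c['pixels'])[:,:,::-1]; cv2.imwrite('pics/'+name+'_full.png',im)
    if crop: im=im[crop[1]:crop[3],crop[0]:crop[2]]
    if scale!=1: im=cv2.resize(im,None,fx=scale,fy=scale,interpolation=cv2.INTER_CUBIC)
    cv2.imwrite('pics/'+name+'.png',im)
def cropf(name,out,crop,scale):
    im=cv2.imread('pics/'+name+'_full.png')[crop[1]:crop[3],crop[0]:crop[2]]
    cv2.imwrite('pics/'+out+'.png',cv2.resize(im,None,fx=scale,fy=scale,interpolation=cv2.INTER_CUBIC))
def cal(name):
    d=np.load('pics/'+name+'.npz'); return np.array(d['K']),np.array(d['R']),np.array(d['t']).ravel()
def onz(name,u,v,z):
    K,R,t=cal(name); C=-R.T@t; d=R.T@np.linalg.solve(K,[u,v,1]); return C+d*(z-C[2])/d[2]
def proj(name,X):
    K,R,t=cal(name); p=K@(R@np.asarray(X,float)+t); return p[:2]/p[2]
E
python3 - <<'E'
from h import *
snap('scene','s0'); snap('top','t0')
o=env.get_obs(); print(o)
for n in('s0','t0'):
    K,R,t=cal(n); print(K,R,t,-R.T@t)
E
```

```text
pics
{'time_s': 0.1, 'qpos': array([67.38680465, 18.43652112, -4.01583966, 83.16777612,  1.2977287 ,
       78.54050747, -3.25906537]), 'joint_velocities': array([ 0.08071911, -0.02240482, -0.06462551, -0.14534197,  0.07923223,
        0.06624876, -0.00224493]), 'effort': array([-1.71807174e-04, -4.92571557e+01, -4.05735550e-01, -3.13396668e+01,
       -6.41230540e-02,  3.95461684e-02,  6.22866060e-05]), 'tool_pos': array([ 0.25813231, -0.5960576 ,  0.24655272]), 'tool_rot': array([-1.79900580e+02,  7.98032052e-03,  2.34245654e+01]), 'force': array([ 0.14077248,  0.24407396, -0.41649798]), 'wrist_torque': array([-0.04064536,  0.02666779, -0.01102276]), 'grip_width': 0.08688827256849388}
[[538.2789066    0.         318.06228982]
 [  0.         538.2789066  221.79308457]
 [  0.           0.           1.        ]] [[-0.85697301 -0.5150711   0.01729248]
 [-0.34323836  0.54540622 -0.76466953]
 [ 0.38442775 -0.66123659 -0.64419056]] [0.45667867 0.29893504 1.07848589] [0.07936736 0.78531528 0.91543984]
[[531.93091557   0.         327.05580279]
 [  0.         531.93091557 240.25413545]
 [  0.           0.           1.        ]] [[-0.04548543 -0.99895874 -0.00353624]
 [-0.9767548   0.04521616 -0.20953656]
 [ 0.20947827 -0.00607682 -0.97779442]] [0.01419003 0.53426212 1.24727382] [ 0.26121176 -0.00240257  1.33157501]
```

View pics/s0.png

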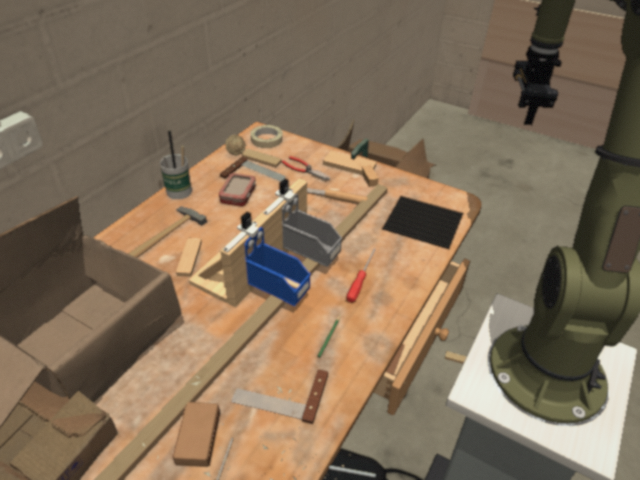

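View pics/t0.png

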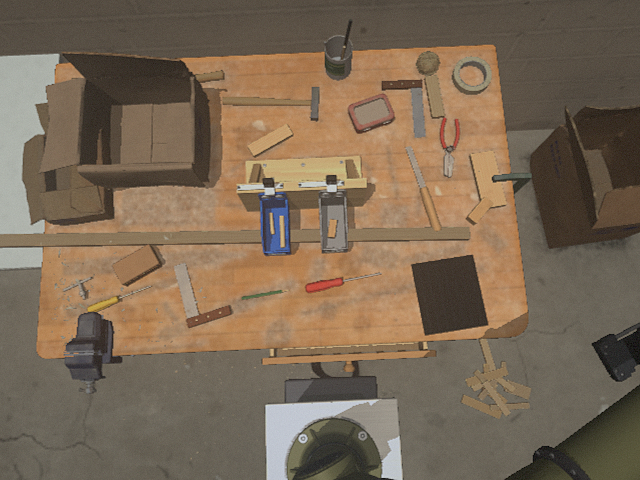

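The blue bin is at the left station (top view about 275,225), the grey one at the right (333,222), and the mat is at about (450,295). Next I'll enlarge these areas.

```bash
python3 - <<'E'
from h import *
cropf('t0','t0a',(225,145,385,265),5); cropf('t0','t0b',(395,240,505,345),5); cropf('s0','s0a',(180,170,350,310),4.5)
E
```

```text
(no output)
```

View pics/t0a.png

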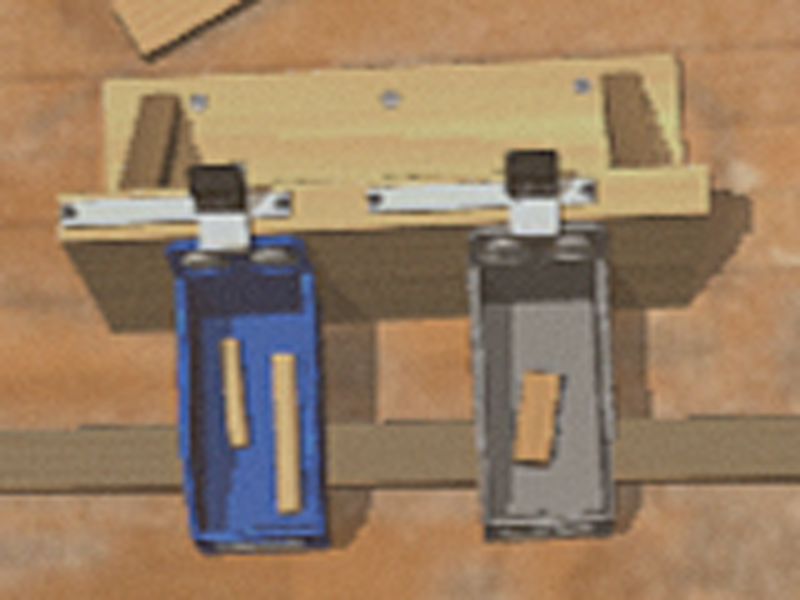

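View pics/t0b.png

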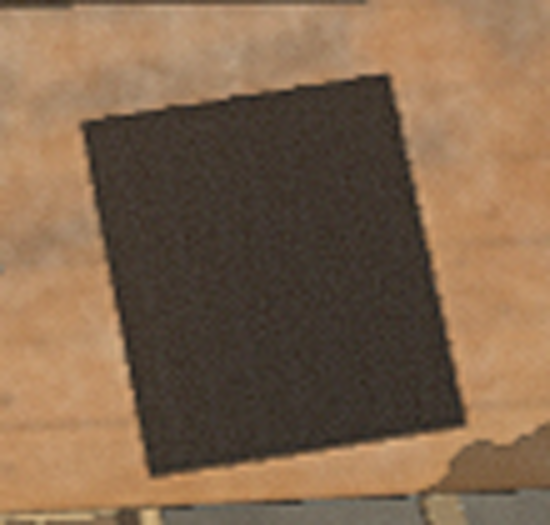

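View pics/s0a.png

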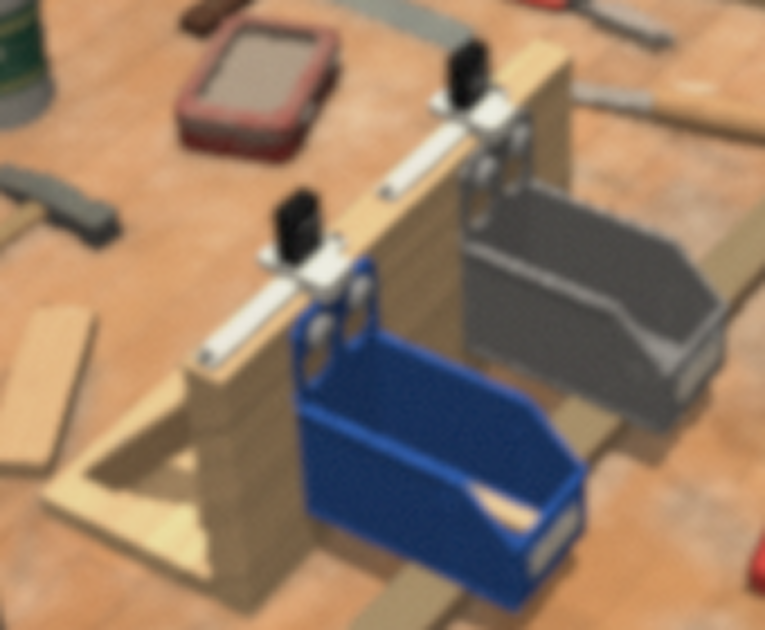

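```bash
python3 - <<'E'
from h import *
def T(u,v): return (225+u/5,145+v/5)
def S(u,v): return (180+u/4.5,170+v/4.5)
L=onz('t0',*T(60,241),.163); R=onz('t0',*T(711,213),.163); print('panel',L,R,np.linalg.norm(L-R),np.degrees(np.arctan2(L[1]-R[1],L[0]-R[0]))-90)
print('scene L',onz('s0',*S(190,372),.163),'R',onz('s0',*S(572,65),.163))
print('bin rims front/back',[onz('t0',*T(*p),z) for p,z in [((192,548),.08),((325,548),.08)]])
def tri(a,b):
    A=[];
    for n,(u,v) in (('t0',a),('s0',b)):
        K,R,t=cal(n);P=K@np.c_[R,t];A+= [u*P[2]-P[0],v*P[2]-P[1]]
    x=np.linalg.svd(np.array(A))[2][-1];return x[:3]/x[3]
# grip top centers
print('gripL',tri(T(218,178),S(297,200)),'gripR',tri(T(531,162),S(468,47)))
for z in (.195,.2,.205): print(z,onz('t0',*T(218,178),z),onz('s0',*S(297,200),z))
def B(u,v): return (395+u/5,240+v/5)
m=[onz('t0',*B(*p),.004) for p in [(83,123),(389,74),(466,424),(152,475)]]
print(m,np.mean(m,0)); print([np.linalg.norm(m[i]-m[i-1]) for i in range(4)], np.degrees(np.arctan2(m[0][1]-m[3][1],m[0][0]-m[3][0])),np.degrees(np.arctan2(m[1][1]-m[2][1],m[1][0]-m[2][0])))
E
```

```text
panel [0.63126787 0.19147033 0.163     ] [ 0.63074789 -0.10731073  0.163     ] 0.2987815184594258 -0.09971466763796855
scene L [0.64258484 0.19931967 0.163     ] R [ 0.62088081 -0.0906666   0.163     ]
bin rims front/back [array([0.50130879, 0.14361629, 0.08      ]), array([0.49837017, 0.07999995, 0.08      ])]
gripL [0.64390471 0.11403812 0.20345943] gripR [ 0.64316534 -0.02554587  0.20611899]
0.195 [0.64727548 0.11511635 0.195     ] [0.65004269 0.10603483 0.195     ]
0.2 [0.64557711 0.11459936 0.2       ] [0.64608208 0.11074918 0.2       ]
0.205 [0.64387875 0.11408237 0.205     ] [0.64212148 0.11546352 0.205     ]
[array([ 0.4729149 , -0.22114194,  0.004     ]), array([ 0.49086688, -0.37801775,  0.004     ]), array([ 0.31426915, -0.3978757 ,  0.004     ]), array([ 0.2966205 , -0.24120066,  0.004     ])] [ 0.39366785 -0.30955901  0.004     ]
[np.float64(0.1774318666595692), np.float64(0.15789963540372914), np.float64(0.17771070486036414), np.float64(0.15766592503569377)] 6.491179304979681 6.415807358758399
```

```bash
python3 -m creep '[{"rz":7.8,"tz":-0.025},{"rz":7.8,"tz":-0.025},{"rz":7.8,"tz":-0.02},{"tx":0.026,"ty":-0.05},{"tx":0.026,"ty":-0.05},{"tx":0.026,"ty":-0.05},{"tx":0.026,"ty":-0.05},{"tx":0.026,"ty":-0.05},{"tx":0.026,"ty":-0.05},{"tx":0.026,"ty":-0.05},{"tx":0.026,"ty":-0.05},{"tx":0.026,"ty":-0.05},{"tx":0.026,"ty":-0.05},{"tx":0.026,"ty":-0.05},{"tx":0.026,"ty":-0.05},{"tx":0.026,"ty":-0.05},{}]' 0.06 20; python3 - <<'E'
from h import *
snap('wrist','w1'); o=env.get_obs(); print(o['tool_pos'],o['tool_rot'],o['time_s'])
E
```

```text
[ 0.25822029 -0.59612928  0.24674338] [-1.79922038e+02  4.13211383e-03  2.34258904e+01] 0.15$[0]: bad value
```

View pics/w1.png

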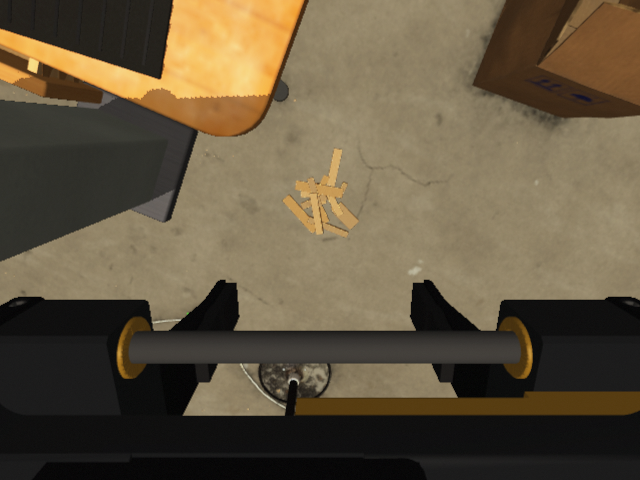

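The wrist camera works; it looks ahead of the jaws along tool x, over the floor for now. The call was refused, probably because each row needs all six numbers.

```bash
python3 -m creep '[{"tx":0,"ty":0,"tz":-0.025,"rx":0,"ry":0,"rz":7.8},{"tx":0,"ty":0,"tz":-0.025,"rx":0,"ry":0,"rz":7.8},{"tx":0,"ty":0,"tz":-0.02,"rx":0,"ry":0,"rz":7.8},{"tx":0.026,"ty":-0.05,"tz":0,"rx":0,"ry":0,"rz":0},{"tx":0.026,"ty":-0.05,"tz":0,"rx":0,"ry":0,"rz":0},{"tx":0.026,"ty":-0.05,"tz":0,"rx":0,"ry":0,"rz":0},{"tx":0.026,"ty":-0.05,"tz":0,"rx":0,"ry":0,"rz":0},{"tx":0.026,"ty":-0.05,"tz":0,"rx":0,"ry":0,"rz":0},{"tx":0.026,"ty":-0.05,"tz":0,"rx":0,"ry":0,"rz":0},{"tx":0.026,"ty":-0.05,"tz":0,"rx":0,"ry":0,"rz":0},{"tx":0.026,"ty":-0.05,"tz":0,"rx":0,"ry":0,"rz":0},{"tx":0.026,"ty":-0.05,"tz":0,"rx":0,"ry":0,"rz":0},{"tx":0.026,"ty":-0.05,"tz":0,"rx":0,"ry":0,"rz":0},{"tx":0.026,"ty":-0.05,"tz":0,"rx":0,"ry":0,"rz":0},{"tx":0.026,"ty":-0.05,"tz":0,"rx":0,"ry":0,"rz":0},{"tx":0.026,"ty":-0.05,"tz":0,"rx":0,"ry":0,"rz":0},{"tx":0,"ty":0,"tz":0,"rx":0,"ry":0,"rz":0}]' 0.06 20; python3 - <<'E'
from h import *
snap('wrist','w2'); o=env.get_obs(); print(o['tool_pos'],o['tool_rot'],o['time_s'])
E
```

```text
time_s: 2.28
tool_pos: [0.5962, 0.0599, 0.3167]
tool_rot: [-179.8, 0.1, 0.5]
force: [0.2, -0.4, -0.3]
grip_width: 0.0601
[0.59597306 0.05636736 0.31673522] [-1.79933295e+02  8.92120896e-02  3.05005600e-01] 2.325
```

View pics/w2.png

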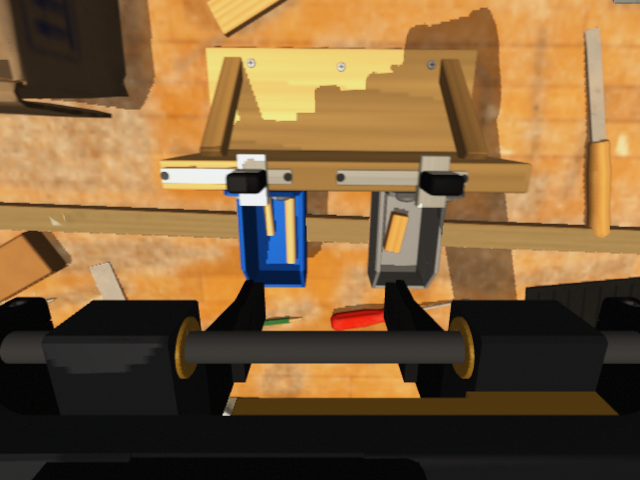

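The wrist view shows the left thumb grip at about (247,182), the right at (442,184) and the panel's front top edge near row 190. I'll measure from an enlarged crop.

```bash
python3 - <<'E'
from h import *
cropf('w2','w2a',(150,140,350,290),4);cropf('w2','w2b',(350,140,550,290),4)
E
```

```text
(no output)
```

View pics/w2a.png

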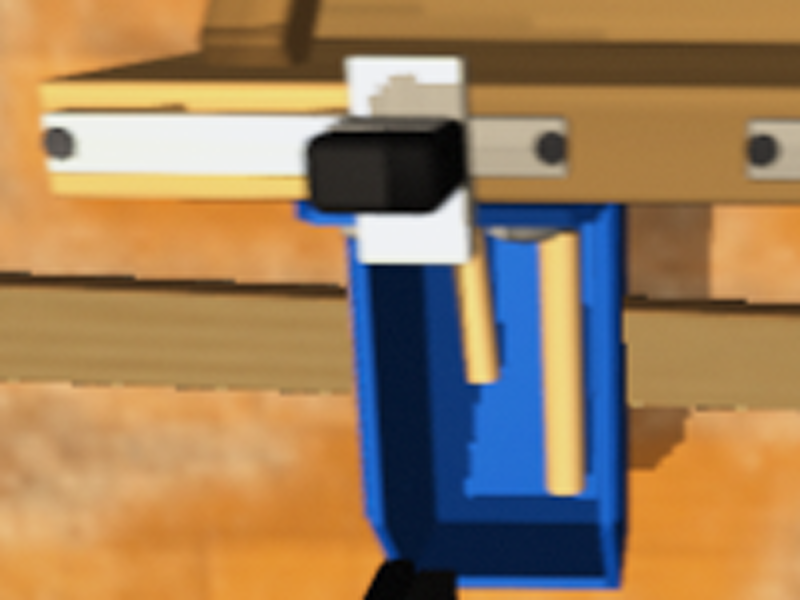

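View pics/w2b.png

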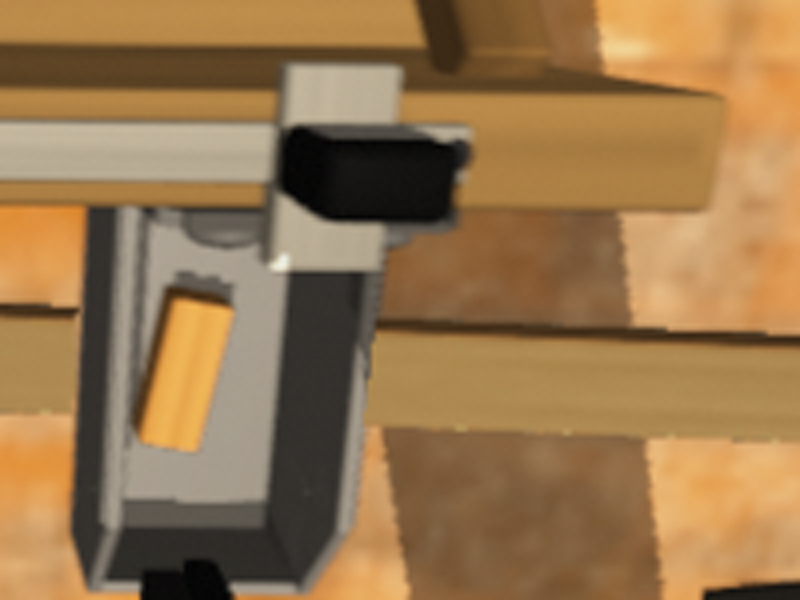

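```bash
python3 - <<'E'
from h import *
A=lambda u,v:(150+u/4,140+v/4); B=lambda u,v:(350+u/4,140+v/4)
K,R,t=cal('w2'); print(K[0,0],R,-R.T@t)
l=onz('w2',*A(52,197),.163); r=onz('w2',*B(707,209),.163); print(l,r,np.linalg.norm(l-r),(l+r)/2,np.degrees(np.arctan2(-(l-r)[0],(l-r)[1])))
for z in (.203,): print([onz('w2',*p,z) for p in (A(310,150),A(388,150),A(388,212),A(388,135),B(340,215),B(452,215))])
# predicted: block corners
P=(l+r)/2
for y in (.114,):
  for z in (.1685,.2035):
    for dx in(.005,.019):
      for dy in(-.012,.012):
        p=proj('w2',[.631+dx,y+dy,z]); print(z,dx,dy,(p-[150,140])*4)
E
```

```text
356.60205397121877 [[ 0.00999391 -0.99993991 -0.00450605]
 [-0.95453817 -0.01088253  0.29789   ]
 [-0.29792114  0.00132411 -0.95458957]] [0.67785863 0.05985839 0.45397565]
[0.62922519 0.19291167 0.163     ] [ 0.62995862 -0.10503979  0.163     ] 0.2979523621775594 [0.6295919  0.04393594 0.163     ] 0.1410363491484236
[array([0.64465449, 0.12836093, 0.203     ]), array([0.64479897, 0.11470158, 0.203     ]), array([0.63388117, 0.11529717, 0.203     ]), array([0.64739828, 0.11455979, 0.203     ]), array([ 0.63478133, -0.01781525,  0.203     ]), array([ 0.63499457, -0.03759046,  0.203     ])]
0.1685 0.005 -0.012 [490.41485008 172.51492913]
0.1685 0.005 0.012 [370.35609519 171.23346413]
0.1685 0.019 -0.012 [488.05841932 101.26267198]
0.1685 0.019 0.012 [366.21725474  99.97024023]
0.2035 0.005 -0.012 [462.0980202  201.35635132]
0.2035 0.005 0.012 [326.1036942  199.90111548]
0.2035 0.019 -0.012 [458.9461524  120.97002517]
0.2035 0.019 0.012 [320.66033581 119.50058639]
```

```bash
python3 -m creep '[{"tx":0.023,"ty":-0.030,"tz":0,"rx":0,"ry":0,"rz":0},{"tx":0.0235,"ty":-0.0305,"tz":0,"rx":0,"ry":0,"rz":0},{"tx":0,"ty":0,"tz":0.03,"rx":0,"ry":0,"rz":0},{"tx":0,"ty":0,"tz":0.03,"rx":0,"ry":0,"rz":0},{"tx":0,"ty":0,"tz":0,"rx":0,"ry":0,"rz":0},{"tx":0,"ty":0,"tz":0,"rx":0,"ry":0,"rz":0}]'; python3 - <<'E'
from h import *
snap('scene','s3',(200,150,330,280),5); o=env.get_obs(); print(o['tool_pos'],o['tool_rot'],o['time_s'])
snap('wrist','w3')
E
```

```text
time_s: 3.08
tool_pos: [0.6431, 0.1131, 0.2588]
tool_rot: [180.0, -0.1, -0.1]
force: [-0.2, 0.5, 1.4]
grip_width: 0.0601
[0.64327271 0.11351814 0.25932128] [ 1.79996276e+02 -1.40885152e-01 -4.89884424e-02] 3.125
```

View pics/s3.png

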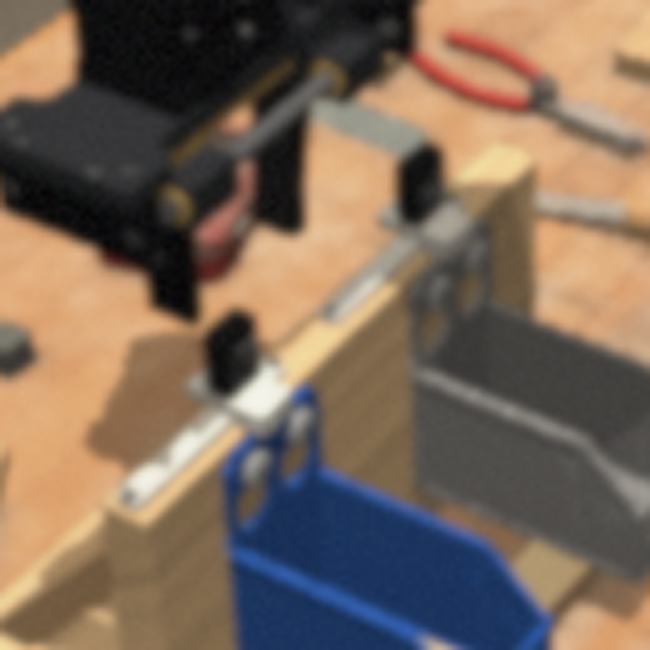

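View pics/w3.png

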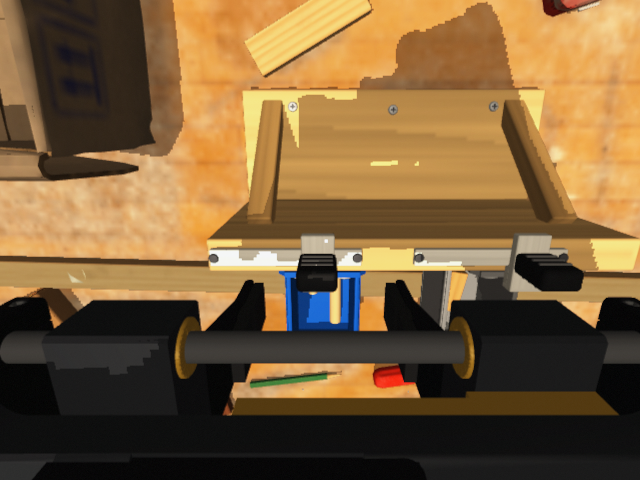

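```bash
python3 - <<'E'
from h import *
cropf('w3','w3a',(200,225,420,325),3.6)
for X in [(.6305,.193,.163),(.6305,-.107,.163)]: print(X,proj('w3',X))
for z in (.1695,.2035):
  for dx in(-.007,.007):
      print(z,dx,[proj('w3',[.6425+dx,.1145+dy,z]).round(1) for dy in (-.012,.012)])
print('tip',[proj('w3',[.6433,.1135+s*.03,.2593-.025]).round(1) for s in(-1,1)])
E
```

```text
(0.6305, 0.193, 0.163) [211.17248842 269.75650765]
(0.6305, -0.107, 0.163) [637.16994883 269.69119028]
0.1695 -0.007 [array([340.1, 266.5]), array([304.9, 266.5])]
0.1695 0.007 [array([340.4, 247. ]), array([304.6, 247. ])]
0.2035 -0.007 [array([342.5, 287.4]), array([301.9, 287.4])]
0.2035 0.007 [array([342.9, 265.3]), array([301.5, 265.3])]
tip [array([383.5, 299. ]), array([264.2, 299. ])]
```

View pics/w3a.png

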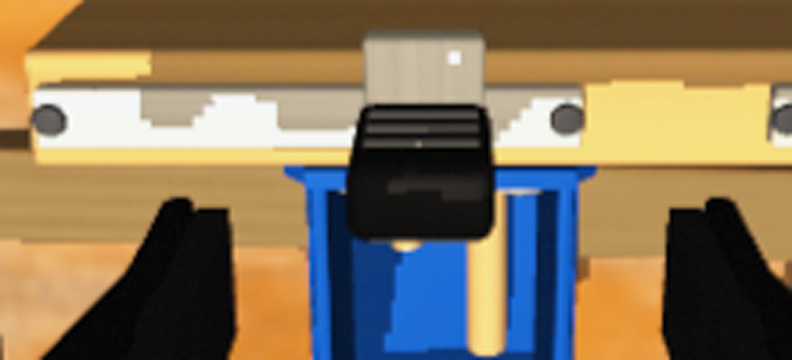

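```bash
python3 -m creep '[{"tx":-0.0015,"ty":-0.0035,"tz":0.02,"rx":0,"ry":0,"rz":0},{"tx":0,"ty":0,"tz":0.02,"rx":0,"ry":0,"rz":0},{"tx":0,"ty":0,"tz":0.019,"rx":0,"ry":0,"rz":0},{"tx":0,"ty":0,"tz":0,"rx":0,"ry":0,"rz":0}]' && python3 -m creep '[{"tx":0,"ty":0,"tz":0,"rx":0,"ry":0,"rz":0},{"tx":0,"ty":0,"tz":0,"rx":0,"ry":0,"rz":0},{"tx":0,"ty":0,"tz":0,"rx":0,"ry":0,"rz":0},{"tx":0,"ty":0,"tz":0,"rx":0,"ry":0,"rz":0}]' 0.01 15
```

```text
time_s: 3.68
tool_pos: [0.64, 0.1172, 0.1959]
tool_rot: [180.0, 0.2, 0.0]
force: [0.2, 0.2, 0.6]
grip_width: 0.0598
time_s: 4.18
tool_pos: [0.6412, 0.1177, 0.1989]
tool_rot: [180.0, -0.0, 0.0]
force: [-0.2, 0.1, -0.2]
grip_width: 0.028
```

```bash
python3 -m creep '[{"tx":0,"ty":0,"tz":0,"rx":0,"ry":0,"rz":0},{"tx":0,"ty":0,"tz":0,"rx":0,"ry":0,"rz":0},{"tx":0,"ty":-0.005,"tz":0,"rx":0,"ry":0,"rz":0},{"tx":0,"ty":-0.01,"tz":0,"rx":0,"ry":0,"rz":0},{"tx":0,"ty":-0.01,"tz":0,"rx":0,"ry":0,"rz":0},{"tx":0,"ty":0,"tz":0,"rx":0,"ry":0,"rz":0}]'
```

```text
time_s: 4.92
tool_pos: [0.6411, 0.1455, 0.1988]
tool_rot: [-179.9, -0.1, 0.2]
force: [0.5, 1.5, 2.0]
grip_width: 0.0238
```

```bash
python3 -m creep '[{"tx":0,"ty":-0.007,"tz":0,"rx":0,"ry":0,"rz":0},{"tx":0,"ty":-0.006,"tz":0,"rx":0,"ry":0,"rz":0},{"tx":0,"ty":-0.005,"tz":0,"rx":0,"ry":0,"rz":0},{"tx":0,"ty":-0.002,"tz":0,"rx":0,"ry":0,"rz":0},{"tx":0,"ty":0,"tz":0,"rx":0,"ry":0,"rz":0}]'
```

```text
time_s: 5.55
tool_pos: [0.6412, 0.1633, 0.1988]
tool_rot: [-180.0, -0.0, 0.0]
force: [-0.9, -0.7, 4.6]
grip_width: 0.024
```

```bash
python3 -m creep '[{"tx":0,"ty":-0.002,"tz":0,"rx":0,"ry":0,"rz":0},{"tx":0,"ty":-0.002,"tz":0,"rx":0,"ry":0,"rz":0},{"tx":0,"ty":0,"tz":0,"rx":0,"ry":0,"rz":0}]'
```

```text
time_s: 5.92
tool_pos: [0.6412, 0.1653, 0.1988]
tool_rot: [179.9, 0.0, -0.0]
force: [-0.7, -3.2, 5.7]
grip_width: 0.0237
```

```bash
python3 -m creep '[{"tx":0,"ty":-0.002,"tz":0,"rx":0,"ry":0,"rz":0},{"tx":0,"ty":-0.002,"tz":0,"rx":0,"ry":0,"rz":0},{"tx":0,"ty":0,"tz":0,"rx":0,"ry":0,"rz":0},{"tx":0,"ty":0,"tz":0,"rx":0,"ry":0,"rz":0}]'
```

```text
time_s: 6.42
tool_pos: [0.6412, 0.1656, 0.1987]
tool_rot: [179.6, 0.1, -0.2]
force: [-3.9, -9.5, 8.7]
grip_width: 0.0241
```

```bash
python3 -m creep '[{"tx":0,"ty":0,"tz":0,"rx":0,"ry":0,"rz":0},{"tx":0,"ty":0,"tz":0,"rx":0,"ry":0,"rz":0},{"tx":0,"ty":0,"tz":0,"rx":0,"ry":0,"rz":0}]' 0.05 && python3 -m creep '[{"tx":0,"ty":0,"tz":-0.03,"rx":0,"ry":0,"rz":0},{"tx":0,"ty":0,"tz":-0.03,"rx":0,"ry":0,"rz":0},{"tx":-0.044,"ty":0.0287,"tz":0,"rx":0,"ry":0,"rz":0},{"tx":-0.0442,"ty":0.0287,"tz":0,"rx":0,"ry":0,"rz":0},{"tx":0,"ty":0,"tz":0,"rx":0,"ry":0,"rz":0},{"tx":0,"ty":0,"tz":0,"rx":0,"ry":0,"rz":0},{"tx":0,"ty":0,"tz":0,"rx":0,"ry":0,"rz":0}]' 0.087; python3 - <<'E'
from h import *
snap('wrist','w4'); snap('scene','s4',(180,150,340,310),3.7); o=env.get_obs(); print(o['tool_pos'],o['tool_rot'],o['time_s'])
cropf('w4','w4a',(150,130,400,320),3.2)
E
```

```text
time_s: 6.8
tool_pos: [0.6405, 0.1717, 0.1977]
tool_rot: [-179.9, 0.1, 0.1]
force: [0.2, -0.4, 0.1]
grip_width: 0.0454
time_s: 7.68
tool_pos: [0.5536, 0.1145, 0.2586]
tool_rot: [-179.9, -0.0, 0.1]
force: [0.5, -0.5, 0.5]
grip_width: 0.087
[0.55348072 0.1142846  0.25838381] [-1.79934887e+02  1.00682347e-02  9.72405915e-02] 7.775
```

View pics/s4.png

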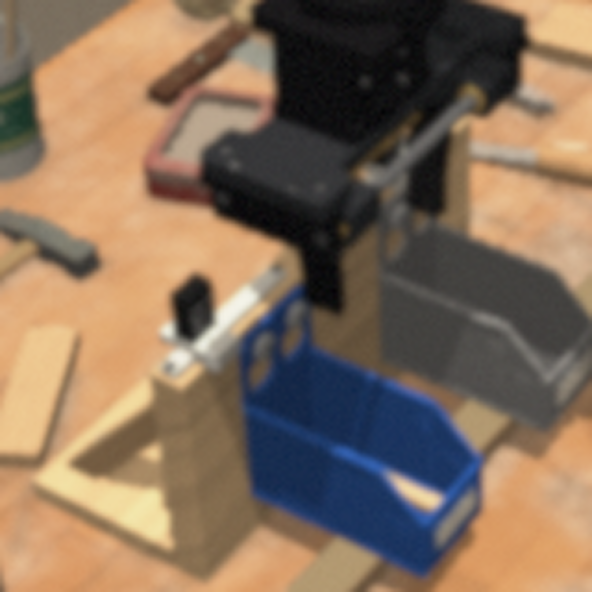

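View pics/w4a.png

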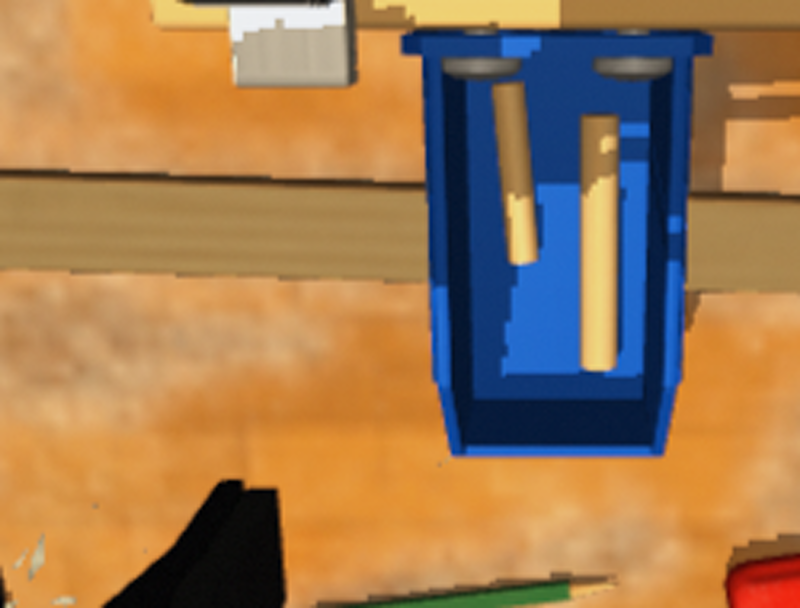

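The catch now stands well left of the bin (scene crop 190,310) and its lip is clear of the back plate. The bin hangs straight with both dowels in it. I'll measure its rim.

```bash
python3 - <<'E'
from h import *
A=lambda u,v:(150+u/3.2,130+v/3.2)
for n,p,z in [('kneeL',(436,378),.11),('kneeR',(682,378),.11),('frontL',(453,456),.08),('frontR',(664,456),.08),('plateL',(402,40),.161),('plateR',(712,40),.161),('wallL',(430,200),.11),('wallR',(689,200),.11)]:
    print(n,onz('w4',*A(*p),z))
print(env.get_obs()['tool_pos'])
E
```

```text
kneeL [0.53909568 0.14660658 0.11      ]
kneeR [0.53928454 0.08158618 0.11      ]
frontL [0.50450286 0.14565586 0.08      ]
frontR [0.50469511 0.08269328 0.08      ]
plateL [0.62704839 0.14550395 0.161     ]
plateR [0.62719179 0.08387673 0.161     ]
wallL [0.58640599 0.14673308 0.11      ]
wallR [0.5865749  0.08145723 0.11      ]
[0.55348072 0.1142846  0.25838381]
```

```bash
python3 -m creep '[{"tx":0,"ty":0,"tz":0.03,"rx":0,"ry":0,"rz":0},{"tx":0,"ty":0,"tz":0.04,"rx":0,"ry":0,"rz":0},{"tx":0,"ty":0,"tz":0.04,"rx":0,"ry":0,"rz":0},{"tx":0,"ty":0,"tz":0.035,"rx":0,"ry":0,"rz":0},{"tx":0,"ty":0,"tz":0.0225,"rx":0,"ry":0,"rz":0},{"tx":0,"ty":0,"tz":0,"rx":0,"ry":0,"rz":0},{"tx":0,"ty":0,"tz":0,"rx":0,"ry":0,"rz":0}]' && python3 -m creep '[{"tx":0,"ty":0,"tz":0,"rx":0,"ry":0,"rz":0},{"tx":0,"ty":0,"tz":0,"rx":0,"ry":0,"rz":0},{"tx":0,"ty":0,"tz":0,"rx":0,"ry":0,"rz":0},{"tx":0,"ty":0,"tz":0,"rx":0,"ry":0,"rz":0}]' 0.05 25
```

```text
time_s: 8.65
tool_pos: [0.5537, 0.1139, 0.0919]
tool_rot: [-180.0, -0.1, 0.0]
force: [0.4, -0.1, 1.1]
grip_width: 0.0872
time_s: 9.15
tool_pos: [0.5529, 0.1135, 0.0914]
tool_rot: [-180.0, -0.0, 0.0]
force: [-0.5, 0.7, 2.5]
grip_width: 0.064
```

Gripped at 64 mm. Now raise it slowly by 20 mm.

```bash
python3 -m creep '[{"tx":0,"ty":0,"tz":0,"rx":0,"ry":0,"rz":0},{"tx":0,"ty":0,"tz":-0.004,"rx":0,"ry":0,"rz":0},{"tx":0,"ty":0,"tz":-0.005,"rx":0,"ry":0,"rz":0},{"tx":0,"ty":0,"tz":-0.005,"rx":0,"ry":0,"rz":0},{"tx":0,"ty":0,"tz":-0.004,"rx":0,"ry":0,"rz":0},{"tx":0,"ty":0,"tz":-0.002,"rx":0,"ry":0,"rz":0},{"tx":0,"ty":0,"tz":0,"rx":0,"ry":0,"rz":0},{"tx":0,"ty":0,"tz":0,"rx":0,"ry":0,"rz":0}]'; python3 - <<'E'
from h import *
snap('scene','s5',(180,150,340,310),3.7); o=env.get_obs(); print(o['tool_pos'],o['force'])
E
```

```text
time_s: 10.15
tool_pos: [0.5527, 0.1132, 0.1109]
tool_rot: [180.0, 0.0, 0.0]
force: [0.1, 0.6, -2.2]
grip_width: 0.064
[0.55272165 0.11319261 0.11084182] [ 0.5899682  -0.31105749 -3.38136807]
```

View pics/s5.png

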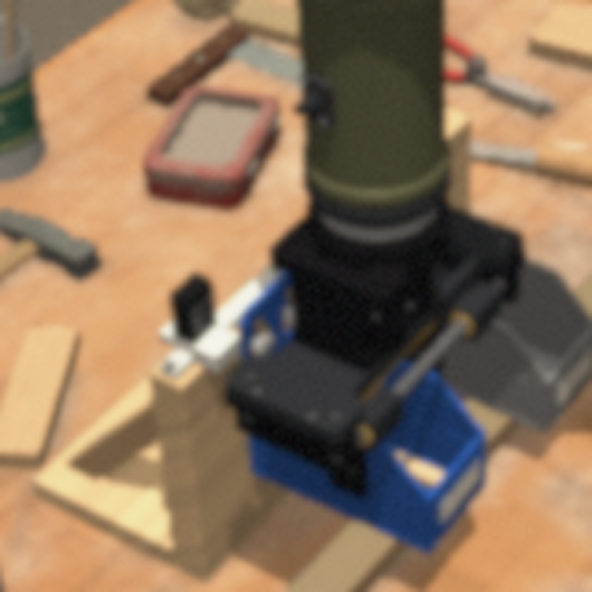

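The bin rose 19.5 mm, is carried freely (about 3 N), and the heads show in the wide ends (crop 262,343). Drawing off.

```bash
python3 -m creep '[{"tx":-0.003,"ty":0,"tz":0,"rx":0,"ry":0,"rz":0},{"tx":-0.005,"ty":0,"tz":0,"rx":0,"ry":0,"rz":0},{"tx":-0.004,"ty":0,"tz":0,"rx":0,"ry":0,"rz":0},{"tx":0,"ty":0,"tz":0,"rx":0,"ry":0,"rz":0}]'
```

```text
time_s: 10.7
tool_pos: [0.5404, 0.1132, 0.111]
tool_rot: [180.0, 0.0, 0.0]
force: [0.5, 0.4, -2.7]
grip_width: 0.0639
```

```bash
python3 -m creep '[{"tx":-0.01,"ty":0,"tz":0,"rx":0,"ry":0,"rz":0},{"tx":-0.01,"ty":0,"tz":-0.015,"rx":0,"ry":0,"rz":0},{"tx":-0.014,"ty":0,"tz":-0.025,"rx":0,"ry":0,"rz":0},{"tx":-0.014,"ty":0,"tz":-0.025,"rx":0,"ry":0,"rz":0},{"tx":-0.012,"ty":0,"tz":-0.025,"rx":0,"ry":0,"rz":0},{"tx":0,"ty":0.01,"tz":-0.01,"rx":0,"ry":0,"rz":0},{"tx":0,"ty":0.025,"tz":0,"rx":0,"ry":0,"rz":0},{"tx":0,"ty":0.038,"tz":0,"rx":0,"ry":0,"rz":0},{"tx":0,"ty":0.04,"tz":0,"rx":0,"ry":0,"rz":0},{"tx":0,"ty":0.04,"tz":0,"rx":0,"ry":0,"rz":0},{"tx":0,"ty":0.04,"tz":0,"rx":0,"ry":0,"rz":0},{"tx":0,"ty":0.04,"tz":0,"rx":0,"ry":0,"rz":0},{"tx":0,"ty":0.03,"tz":0,"rx":0,"ry":0,"rz":0},{"tx":-0.008,"ty":0.02,"tz":0,"rx":0,"ry":0,"rz":0},{"tx":-0.012,"ty":0.02,"tz":0,"rx":0,"ry":0,"rz":0},{"tx":0,"ty":0,"tz":0,"rx":0,"ry":0,"rz":0}]'; python3 - <<'E'
from h import *
snap('top','t6',(225,145,505,355),2.8); snap('scene','s6'); o=env.get_obs(); print(o['tool_pos'],o['force'])
cropf('s6','s6a',(370,180,490,260),6)
E
```

```text
time_s: 12.7
tool_pos: [0.4594, -0.1925, 0.2101]
tool_rot: [180.0, 0.1, -0.2]
force: [-0.0, -0.2, -2.8]
grip_width: 0.0641
[ 0.46089456 -0.18971777  0.21048167] [ 0.81697232  0.42070717 -3.16084187]
```

View pics/t6.png

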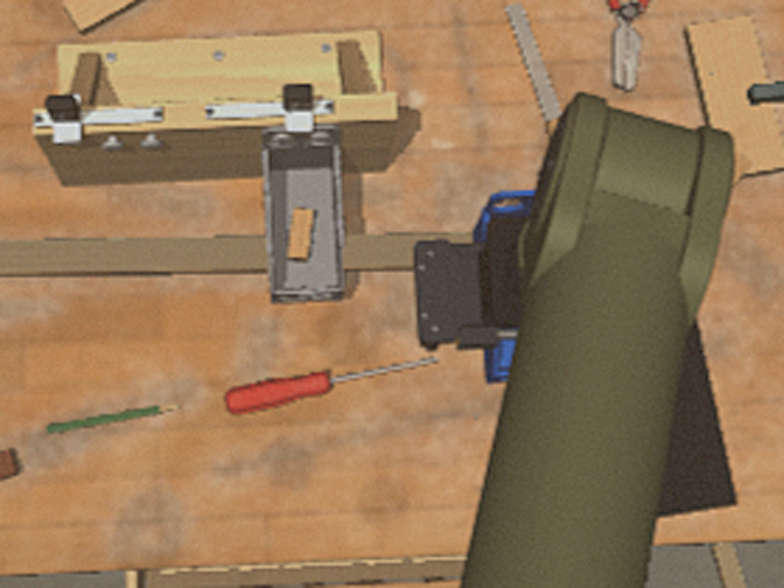

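View pics/s6.png

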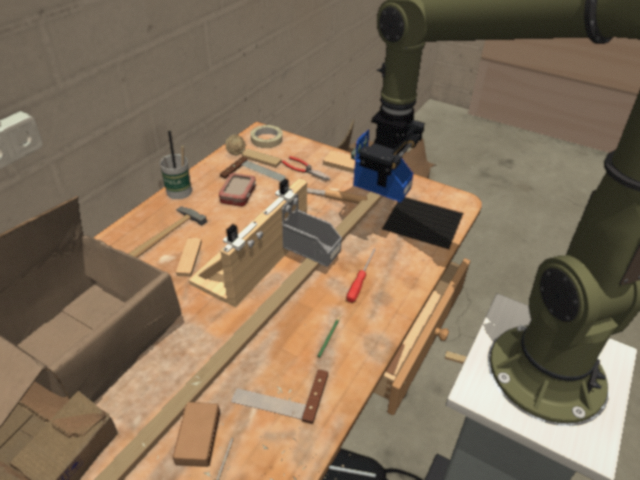

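```bash
python3 - <<'E'
from h import *
cropf('s0','s0m',(370,180,490,260),6)
E
```

```text
(no output)
```

View pics/s0m.png

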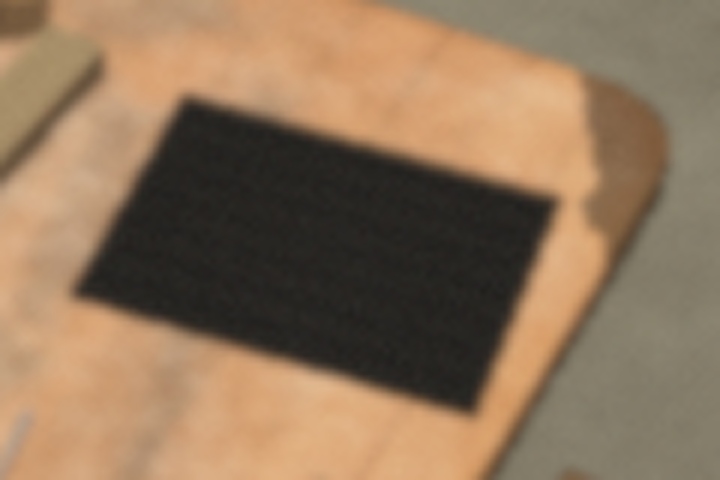

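```bash
python3 - <<'E'
from h import *
m=[onz('s0',370+u/6,180+v/6,.004) for u,v in [(185,98),(556,200),(476,412),(77,294)]]
print(np.round(m,4),np.mean(m,0))
for o in (0,): 
    a=m[0]-m[1];print(np.degrees(np.arctan2(a[1],a[0])))
c=(np.mean(m,0)+[.3937,-.3096,.004])/2; y=np.radians(6.4)
tcp=c+[-.015*np.cos(y),-.015*np.sin(y),0]; print(c,tcp)
o=env.get_obs();d=tcp-o['tool_pos'];print(o['tool_pos'],d)
E
```

```text
[[ 0.4842 -0.3683  0.004 ]
 [ 0.3112 -0.3885  0.004 ]
 [ 0.2921 -0.2356  0.004 ]
 [ 0.466  -0.2149  0.004 ]] [ 0.38837235 -0.30184925  0.004     ]
6.650085635509681
[ 0.39103617 -0.30572462  0.004     ] [ 0.37612966 -0.30739666  0.004     ]
[ 0.46089456 -0.18971777  0.21048167] [-0.0847649  -0.11767889 -0.20648167]
```

```bash
python3 -m creep '[{"tx":-0.01,"ty":0.015,"tz":0,"rx":0,"ry":0,"rz":0},{"tx":-0.018,"ty":0.026,"tz":0.01,"rx":0,"ry":0,"rz":0},{"tx":-0.022,"ty":0.03,"tz":0.02,"rx":0,"ry":0,"rz":0},{"tx":-0.02,"ty":0.03,"tz":0.02,"rx":0,"ry":0,"rz":0},{"tx":-0.013,"ty":0.018,"tz":0.02,"rx":0,"ry":0,"rz":0},{"tx":0,"ty":0,"tz":0.02,"rx":0,"ry":0,"rz":-2},{"tx":0,"ty":0,"tz":0.01,"rx":0,"ry":0,"rz":-2.5},{"tx":0,"ty":0,"tz":0,"rx":0,"ry":0,"rz":-2},{"tx":0,"ty":0,"tz":0,"rx":0,"ry":0,"rz":0},{"tx":0,"ty":0,"tz":0,"rx":0,"ry":0,"rz":0}]'; python3 - <<'E'
from h import *
snap('wrist','w7'); snap('top','t7'); snap('scene','s7'); cropf('s7','s7a',(340,120,500,260),4.5)
cropf('t7','t7a',(390,200,550,340),4.5)
o=env.get_obs(); print(o['tool_pos'],o['tool_rot'],o['force'],o['time_s'])
E
```

```text
time_s: 14.05
tool_pos: [0.3787, -0.3089, 0.1117]
tool_rot: [179.9, -0.1, 6.5]
force: [0.1, -0.3, -2.7]
grip_width: 0.0639
[ 0.37829841 -0.30895778  0.11150362] [ 1.79957657e+02 -2.83109403e-02  6.51750807e+00] [ 0.5155429  -0.29763489 -2.89595943] 14.2
```

View pics/w7.png

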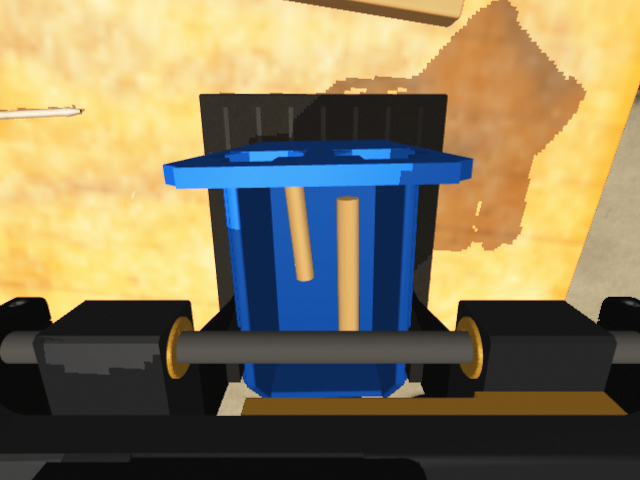

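View pics/s7a.png

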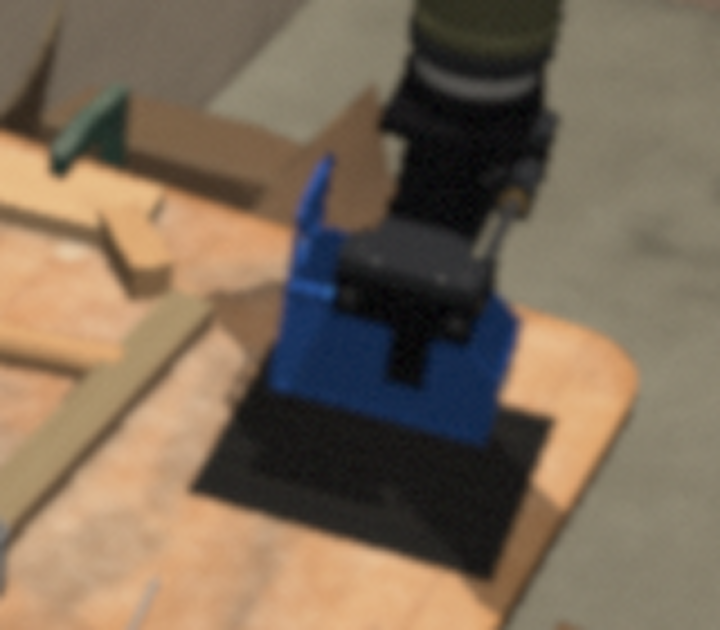

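View pics/t7a.png

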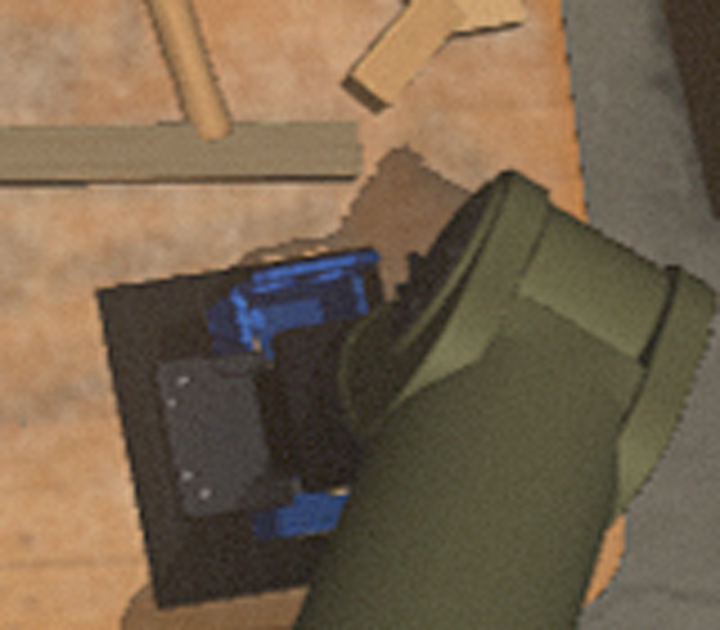

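Both dowels are in the bin in the wrist view. The mat's far corners are at (200,94) and (447,95), and the mat lies roughly under the bin. I'll work out its centre from this view.

```bash
python3 - <<'E'
from h import *
l=onz('w7',200,94,.004); r=onz('w7',447,94.5,.004); print(l,r,np.linalg.norm(l-r))
u=(l-r)/np.linalg.norm(l-r); print(np.degrees(np.arctan2(-u[0],u[1])))
f=np.array([u[1],-u[0],0]); print((l+r)/2-f*.09)
E
```

```text
[ 0.47205657 -0.21855131  0.004     ] [ 0.48978936 -0.37537392  0.004     ] 0.15782199716087733
6.451344599020411
[ 0.39149287 -0.30707496  0.004     ]
```

```bash
python3 -m creep '[{"tx":-0.0008,"ty":0.0005,"tz":0.01,"rx":0,"ry":0,"rz":0},{"tx":0,"ty":0,"tz":0.013,"rx":0,"ry":0,"rz":0},{"tx":0,"ty":0,"tz":0.012,"rx":0,"ry":0,"rz":0},{"tx":0,"ty":0,"tz":0.007,"rx":0,"ry":0,"rz":0},{"tx":0,"ty":0,"tz":0.003,"rx":0,"ry":0,"rz":0},{"tx":0,"ty":0,"tz":0.002,"rx":0,"ry":0,"rz":0},{"tx":0,"ty":0,"tz":0,"rx":0,"ry":0,"rz":0},{"tx":0,"ty":0,"tz":0,"rx":0,"ry":0,"rz":0}]'
```

```text
time_s: 15.2
tool_pos: [0.3775, -0.3096, 0.0644]
tool_rot: [180.0, -0.0, 6.5]
force: [0.9, 0.0, -3.4]
grip_width: 0.064
```

```bash
python3 -m creep '[{"tx":0,"ty":0,"tz":0.001,"rx":0,"ry":0,"rz":0},{"tx":0,"ty":0,"tz":0.001,"rx":0,"ry":0,"rz":0},{"tx":0,"ty":0,"tz":0.001,"rx":0,"ry":0,"rz":0},{"tx":0,"ty":0,"tz":0,"rx":0,"ry":0,"rz":0},{"tx":0,"ty":0,"tz":0,"rx":0,"ry":0,"rz":0}]'
```

```text
time_s: 15.82
tool_pos: [0.3775, -0.3094, 0.0614]
tool_rot: [180.0, -0.0, 6.5]
force: [-0.4, 2.2, 2.1]
grip_width: 0.064
```

```bash
python3 -m creep '[{"tx":0,"ty":0,"tz":0.0005,"rx":0,"ry":0,"rz":0},{"tx":0,"ty":0,"tz":0,"rx":0,"ry":0,"rz":0},{"tx":0,"ty":0,"tz":0,"rx":0,"ry":0,"rz":0}]'
```

```text
time_s: 16.2
tool_pos: [0.3777, -0.3095, 0.0612]
tool_rot: [180.0, -0.0, 6.5]
force: [-0.9, 1.5, 6.0]
grip_width: 0.064
```

The bin is resting on the mat (+6 N). Release it slowly and rise straight up.

```bash
python3 -m creep '[{"tx":0,"ty":0,"tz":0,"rx":0,"ry":0,"rz":0},{"tx":0,"ty":0,"tz":0,"rx":0,"ry":0,"rz":0},{"tx":0,"ty":0,"tz":0,"rx":0,"ry":0,"rz":0},{"tx":0,"ty":0,"tz":0,"rx":0,"ry":0,"rz":0}]' 0.087 && python3 -m creep '[{"tx":0,"ty":0,"tz":-0.01,"rx":0,"ry":0,"rz":0},{"tx":0,"ty":0,"tz":-0.025,"rx":0,"ry":0,"rz":0},{"tx":0,"ty":0,"tz":-0.04,"rx":0,"ry":0,"rz":0},{"tx":0,"ty":0,"tz":-0.04,"rx":0,"ry":0,"rz":0},{"tx":0,"ty":0,"tz":-0.04,"rx":0,"ry":0,"rz":0},{"tx":0,"ty":0,"tz":-0.02,"rx":0,"ry":0,"rz":0},{"tx":0,"ty":0.04,"tz":0,"rx":0,"ry":0,"rz":0},{"tx":0,"ty":0.05,"tz":0,"rx":0,"ry":0,"rz":0},{"tx":0,"ty":0.05,"tz":0,"rx":0,"ry":0,"rz":0},{"tx":0,"ty":0.05,"tz":0,"rx":0,"ry":0,"rz":0},{"tx":0,"ty":0.03,"tz":0,"rx":0,"ry":0,"rz":0},{"tx":0,"ty":0,"tz":0,"rx":0,"ry":0,"rz":0},{"tx":0,"ty":0,"tz":0,"rx":0,"ry":0,"rz":0},{"tx":0,"ty":0,"tz":0,"rx":0,"ry":0,"rz":0}]'; python3 - <<'E'
from h import *
snap('top','t8',(225,145,545,385),2.5); snap('scene','s8'); cropf('t8','t8a',(400,225,510,345),5)
cropf('s8','s8a',(180,150,500,320),2.4)
E
```

```text
time_s: 16.7
tool_pos: [0.3773, -0.3095, 0.0605]
tool_rot: [180.0, 0.0, 6.5]
force: [0.8, -0.1, -0.0]
grip_width: 0.0859
time_s: 18.45
tool_pos: [0.4029, -0.5267, 0.2362]
tool_rot: [180.0, -0.0, 6.6]
force: [0.0, -0.3, -1.1]
grip_width: 0.0872
```

View pics/t8.png

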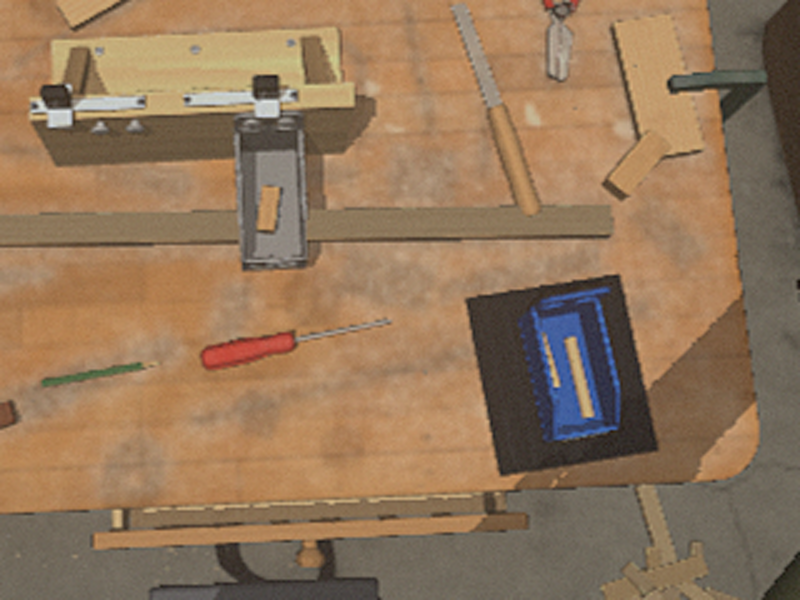

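View pics/t8a.png

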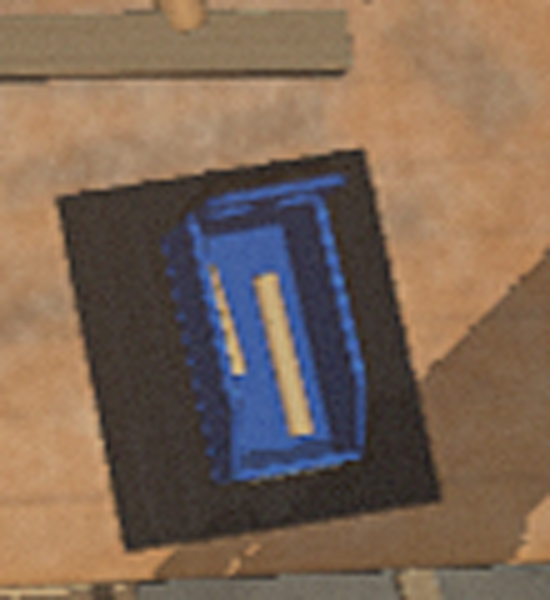

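View pics/s8a.png

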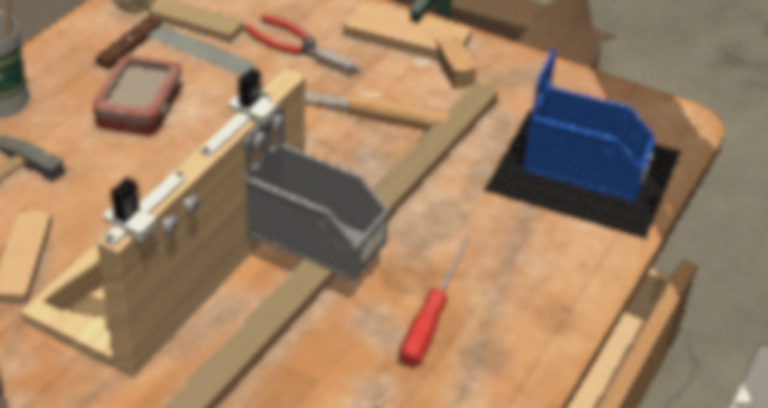

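```bash
python3 - <<'E'
from h import *
A=lambda u,v:(400+u/5,225+v/5)
a=onz('t8',*A(230,480),.049); b=onz('t8',*A(362,457),.049); print(a,b,np.linalg.norm(a-b))
m=[onz('t8',*A(*p),.004) for p in [(58,198),(364,150),(441,498),(127,550)]]; c=np.mean(m,0)
y=np.radians(6.5); o=(a+b)/2+.0625*np.array([np.cos(y),np.sin(y),0]); print('bin',o,'mat',c)
def tri_mat(): pass
# catch offsets in top view
T=lambda u,v:(225+u/2.5,145+v/2.5)
print(onz('t8',*T(56,92),.2035),onz('t8',*T(265,82),.2035))
E
```

```text
[ 0.32599887 -0.28495284  0.049     ] [ 0.33397326 -0.34894501  0.049     ] 0.06448711838867713
bin [ 0.39208431 -0.30987372  0.049     ] mat [ 0.39366093 -0.30955904  0.004     ]
[0.64379319 0.1613837  0.2035    ] [ 0.64443488 -0.02464268  0.2035    ]
```

```bash
python3 -c "
from cell import env
o=env.get_obs(); print(o['time_s'],o['joint_velocities'].round(1)); print(env.sign_off())"
```

```text
18.55 [ 0.1  0.1  0.2 -0.2  0.1 -0.1 -0. ]
the job is handed in; nothing more can be done
None
```

The job is done and handed in at about 18.6 s. I slid the left catch open until it met its stop, raised the blue bin 19.5 mm and drew it off. I then carried it level to the mat, set it down under light contact (about 6 N) and backed the gripper away.

**Last checks:**
- **Bin:** it stands upright, about 2 mm from the mat's centre by the top camera and square to the mat, with both dowels in it.
- **Catches:** the left catch is still open. The grey bin hangs undisturbed, and its catch reads within 1 mm of where it began.
- **Loose things:** the screwdriver and pencil look undisturbed. The try square was mostly out of view in the last pictures I looked at; it was in place in a scene picture mid-carry, and the arm never went near it.
- **Disagreements:** the scene camera put the mat centre 5–8 mm from where the top camera did. The wrist camera agreed with the top one to about 3 mm, so I used those two. The last top view puts the left catch about 48 mm open by eye. I take it as fully open because the arm stopped against about 10 N at 0.1656 m.

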